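# Clamp the tube block on the platform shaker with the hold-down arm and wing nut

### The arm

A 6-joint arm with a two-finger parallel gripper is mounted at the origin on a cart in front of the work surface, level with it; the furniture and walls round the work are solid. World frame = base frame: x ahead of the robot, y to its left, z up, the work surface at z = 0. Lengths are in m, angles in rad, forces in N, time in s.
With the tool pointing down it reaches from about 0.225 to 0.875 m from the base axis. Payload 3.4 kg.
Tool frame: the origin (TCP) lies midway between the tips of the shut fingers; the grasp point (between the pads) lies 19 mm behind it; x points along the fingers, z is the direction in which the jaws open and shut, and the axes are right-handed (so a half turn about x gives the same grasp; the last joint's range is limited). The gripper opens to 85 mm and grips with 20 to 120 N. Pads are 22 mm wide; open, the fingers measure 114 mm over their backs; the gripper's body (76 mm by 85 mm) begins 54 mm behind the grasp point. The pads swing forward as they close: fully open they stand 13 mm farther back than shut.
Start: joints at [-1.295, 0.276, 1.505, -0, 1.361, -0.121], TCP at [0.222, -0.53, 0.231] pointing down, gripper open.
Joint ranges: [-2.89, 2.89], [-0.75, 2.08], [0.22, 2.7], [-1.18, 4.32], [0.11, 2.71], [-2.7, 2.7]. Speed limits (rad/s): [2.57, 2.57, 3.14, 3.14, 3.14, 3.14].

### API

Orientations are given as a unit quaternion [w, x, y, z].
In Python, from rig import manip, eyes gives the robot as it stands. The module is installed in compiled form; this text tells all that it offers.
- The arm moves only by the shell command python3 -m crank 'ROWS' [FORCE]. ROWS is JSON, a list of rows, each a list of 7 numbers: the shift along the tool's x, y, z in cm, then the turn, a rotation vector about the tool's x, y, z in degrees, then the finger opening in cm, from 0 to 8.54. A call has 1 to 5 rows; each row is the pose to reach, as a shift and turn from the pose commanded when the call began, along the tool's axes at that moment; what a row does not reach only later rows make up. A row lasts 1/8 s, in which the tool goes at most 62.5 mm and 10.7 degrees, less where a joint would pass 70% of its speed; a pose out of reach is approached as far as the arm can. A call with a gripper value outside its range is refused whole. The fingers move at their own pace and stop on an object; FORCE is the grip in N (left out, the last holds). Time passes only in rows, so rows that repeat a pose let the fingers close. It gives the time, the measured TCP pose, the force and the opening at its end, in the units of the state.
- manip.get_state(): the state, without advancing time (a new reading comes with each control period).
- eyes.get_image(name): name is "side" or "top" or "wrist"; returns a dict with "color" (420x560x3 uint8, blue, green, red), "z_map" (420x560 float32, m along the optical axis (not along the pixel's ray), 0 where there is no reading), "vertical_fov" (degrees; the focal length in pixels is half the picture's height over the tangent of half this angle, whatever the lens; pixels are square), "cx", "cy" (the principal point, pixels), "eye" and "attitude" of the camera in the world. Camera axes: x right, y up, looking along -z (the intrinsics and any distortion apply to the point x, -y, -z); pixel columns grow to the right and rows downward; lengths in m; the calibration is good to about 2 mm. A picture is of the moment at which its call begins.
- manip.sign_off(): hands the job in, once; it reports no verdict.
The state is a dict: "clock": time; "qpos": joint angles; "qd": joint speeds; "effort": joint torques, N m; "position": TCP position; "ee_rot": TCP orientation; "contact_force": force on the tool from outside, world axes, zero at the start; "moment": the same for the moment, N m; "width": finger opening in m.
Only numpy, scipy, OpenCV 4.12 (cv2) and the standard library are available. Lean on these libraries where they do the work, as an engineer would, in place of code of your own. Each camera call takes 0.05 s, during which the arm holds its last target.

### The job

Make the aluminium tube block fast on the shaker: swing the hold-down arm across it by its black knob until it comes fully home against the stop post, then run the wing nut down clockwise, in short arcs between the two staining jars, until you feel the arm's pad grip the block finger-tight, neither loose nor overtightened. Do not shift or knock over the jars, the tubes or the block, and let go at the end.

Things in the scene. Friction and masses are not known exactly. Their poses are not given: they have to be found in the camera images.
- shaker: white platform shaker, fixed to the worktop; platform 212 x 226 mm, top of its rubber mat 65 mm high. Origin: centre of its underside; x away from its control panel, y left, z up. In its frame the nut's stud is at x -0.052, y 0, the block's centre at x 0.014, y 0, and the stop post (8 mm, rubber sleeve 11 mm) at x 0.076, y -0.0165, top 144 mm high
- nut_wings (a point): middle of the wing nut, on its axis. The wings are one upright blade 8 mm thick, 46 mm long, flat over the middle 20 mm, from 13 mm below to 11 mm above this point (ears at its ends up to 15 mm). Below it a round hub 17 mm across, then a flange 22 mm across, its underside 21 mm below this point. x along the blade, y through its thickness, z up
- wing_nut (a joint): nut angle, rad; grows clockwise from above, which tightens and sinks nut and arm 2.2 mm per rad. Starts -0.3 to 0.6; at 0 the blade lies square across the arm, with which it swings. Lock nut: up to 0.2 N m of friction either way, stays where it is left. The load adds an unscrewing torque, 0.08 N m per rad from first touch (mean of what is felt after a nudge back and one forth)
- bar_knob (a point): centre of the black upright knob near the free end of the hold-down arm, 16 mm across, from 17 mm below (the arm's top) to 11 mm above this point; 106 mm from the stud's axis
- clamp_bar (a joint): angle of the hold-down arm about the stud, rad: 0 = straight across the block (along the shaker's x), home against the stop post; starts 0.38 to 0.6 open, free end swung to the shaker's +y (left). About 0.25 N m of friction, more than the nut drags it with; stays where it is left
- bar_run: steel hold-down arm, 22 mm wide, 8 mm thick, held level; its rubber pad is 66 mm from the stud. Origin: stud axis, underside; x along it. The pad's set screw stands anywhere in 6.4 mm, unseen: it first touches at nut angle 1.0 to 4.0, then 35 N per rad. Finger-tight is 36 to 68 N: 1.0 to 1.9 rad past touch, mean torque felt about 0.11 to 0.18 N m; over 90 N is overtight
- block: solid aluminium tube block 64 x 130 x 50 mm, loose between the corner lips of the platform, long side along the shaker's y; four tube holes in each end, none in the middle, the left (+y) end empty; origin at the centre of its underside, z up
- tube_a: capped glass tube, 114 mm long, cap 18 mm wide, standing in a blind hole in the right (-y) end of the block, its foot 6 mm above the block's underside; origin at the bottom of the tube, z along it
- tube_b: capped glass tube, 114 mm long, cap 18 mm wide, standing in a blind hole in the right (-y) end of the block, its foot 6 mm above the block's underside; origin at the bottom of the tube, z along it
- tube_c: capped glass tube, 114 mm long, cap 18 mm wide, standing in a blind hole in the right (-y) end of the block, its foot 6 mm above the block's underside; origin at the bottom of the tube, z along it
- jar_left: square glass staining jar 60 mm wide, round lid 65 mm across (top 98 mm, lid knob 105 mm above the underside), loose on the platform, left (+y) of the nut; origin centre of its underside, z up. Its lid comes to about 32 mm from the nut's axis, as high as the wings, so fingers can open wide only along the gap between the jars (the shaker's x)
- jar_right: square glass staining jar 60 mm wide, round lid 65 mm across (top 98 mm, lid knob 105 mm above the underside), loose on the platform, right (-y) of the nut; origin centre of its underside, z up. Its lid comes to about 32 mm from the nut's axis, as high as the wings, so fingers can open wide only along the gap between the jars (the shaker's x)
Mind the look-alikes: they are no part of the job. Leave any yellow look-alike of the tube_a alone.

How it is judged:
By the outcome, as a careful person would: the job done as asked, in the order asked, and still so for the second after the job is handed in, with the robot touching nothing.
It also fails if it takes over 72 s, if anything falls off the work surface, if the arm or the gripper's body presses on something with over 40 N, if the wrist force passes 120 N, or if a joint passes its speed limit or range.

## Working session

There is one attempt and no reset: what is moved stays moved. The work goes in short steps, Python scripts to look and compute and a shell command to move; the robot and the scene stay as the last step left them, time stands still between calls to the robot, and variables do not carry over. Pictures are saved under pics/ and viewed, and the job is handed in when it is done.

```bash
mkdir -p pics
cat > h.py <<'E'
import numpy as np, cv2
from rig import manip, eyes
from scipy.spatial.transform import Rotation as R
def rot(q): return R.from_quat([q[1],q[2],q[3],q[0]]).as_matrix()
def cloud(im):
    z=im["z_map"]; h,w=z.shape
    f=h/2/np.tan(np.radians(im["vertical_fov"])/2)
    v,u=np.mgrid[:h,:w]
    x=(u-im["cx"])/f*z; y=-(v-im["cy"])/f*z
    P=np.stack([x,y,-z],-1)
    a=np.array(im["attitude"],float)
    M=a if a.shape==(3,3) else rot(a)
    W=P@M.T+np.array(im["eye"]); W[z==0]=np.nan
    return W
E
python3 - <<'E'
from h import *
s=manip.get_state()
for k,v in s.items(): print(k,v)
for n in ["side","top","wrist"]:
    im=eyes.get_image(n); cv2.imwrite(f"pics/{n}0.png",im["color"])
    np.savez(f"pics/{n}0.npz",**{k:np.array(v) for k,v in im.items()})
    print(n,{k:v for k,v in im.items() if k not in("color","z_map")})
E
```

```text
clock 0.0
qpos [-1.29498334e+00  2.76619047e-01  1.50614085e+00 -2.33909070e-05
  1.36069853e+00 -1.20958841e-01]
qd [-0.00065587 -0.00104638  0.00031428  0.00152635  0.00136652 -0.00118663]
effort [-1.83575685e-03 -4.16775155e+01 -2.45807147e+01 -4.54766623e-04
  1.11014169e-02  8.20174733e-06]
position [ 0.22206818 -0.52981176  0.23042292]
ee_rot [ 0.58823088  0.39207062  0.58924365 -0.39122497]
contact_force [-0.01229421 -0.5903119  -0.50541385]
moment [-0.02526904  0.01572583  0.03382445]
width 0.08529163767961488
side {'vertical_fov': 45.89097719405513, 'cx': 275.13206892372517, 'cy': 207.40660973426654, 'eye': array([ 0.59816962, -0.81022727,  0.58999351]), 'attitude': array([0.86333125, 0.50340306, 0.0112192 , 0.03344597])}
top {'vertical_fov': 49.23177726974102, 'cx': 281.85608596037673, 'cy': 204.78864968905182, 'eye': array([0.44583778, 0.04062888, 0.94574902]), 'attitude': array([-0.7024664 , -0.04429378,  0.02926898,  0.70973399])}
wrist {'vertical_fov': 66.39410987047837, 'cx': 283.06063242537016, 'cy': 210.5897536926544, 'eye': array([ 0.28965209, -0.5022615 ,  0.37227142]), 'attitude': array([ 0.82430232, -0.11790306,  0.0795245 , -0.54799673])}
```

View pics/top0.png

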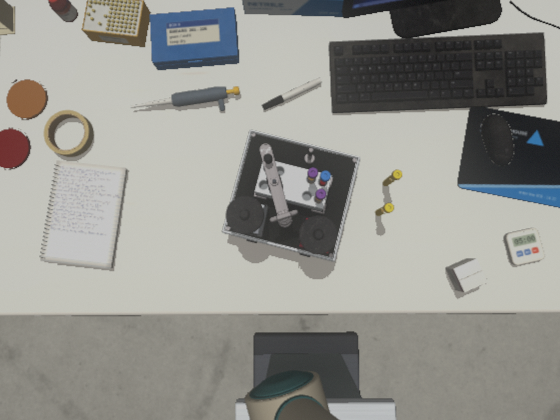

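View pics/side0.png

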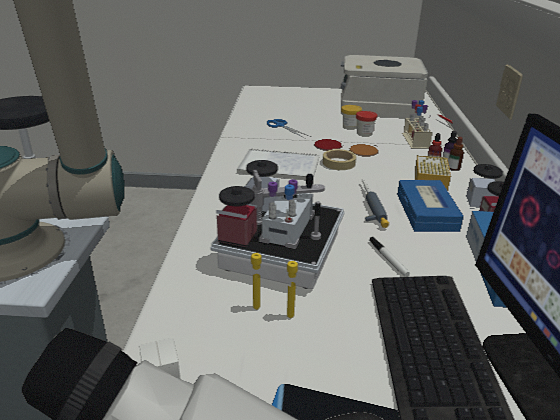

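View pics/wrist0.png

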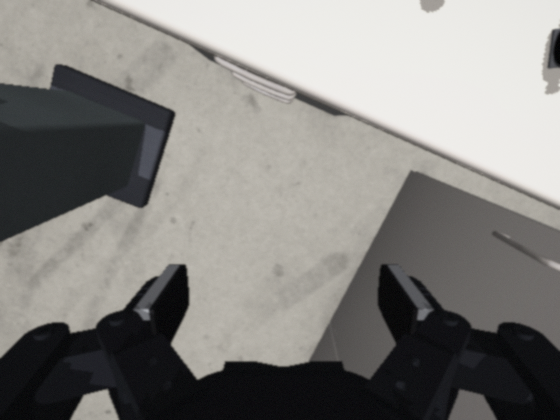

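The top view shows the shaker centred near (293,195). The arm runs from the nut (283,215) to the black knob (266,150), and the stop post is at (309,155). The jars are at (245,213) and (318,233). The capped tubes in the block are at (312,175), (325,178) and (320,195), and the yellow look-alikes stand off the shaker at (397,175) and (388,209). I'll enlarge it and measure.

Run:
```python
from h import *
im=dict(np.load("pics/top0.npz")); 
W=cloud(im); np.save("pics/W0.npy",W)
c=im["color"][125:270,215:370]; cv2.imwrite("pics/c0.png",cv2.resize(c,None,fx=5,fy=4.1*5/4.1,interpolation=cv2.INTER_CUBIC)[:600*2][: ,:800] if 0 else cv2.resize(c,None,fx=4,fy=4,interpolation=cv2.INTER_CUBIC))
z=W[125:270,215:370,2]
g=np.clip(np.nan_to_num(z)/0.18*255,0,255).astype(np.uint8)
cv2.imwrite("pics/c0z.png",cv2.resize(cv2.applyColorMap(g,cv2.COLORMAP_JET),None,fx=4,fy=4,interpolation=cv2.INTER_NEAREST))
for (u,v) in [(266,150),(274,180),(283,215),(309,155),(245,213),(318,233)]: print(u,v,np.round(W[v,u],4))
```

```text
266 150 [0.6306 0.0853 0.1333]
274 180 [0.5736 0.0707 0.1461]
283 215 [0.5094 0.055  0.171 ]
309 155 [0.6234 0.0072 0.1191]
245 213 [0.5139 0.1199 0.1669]
318 233 [ 0.4785 -0.0039  0.1679]
```

View pics/c0.png

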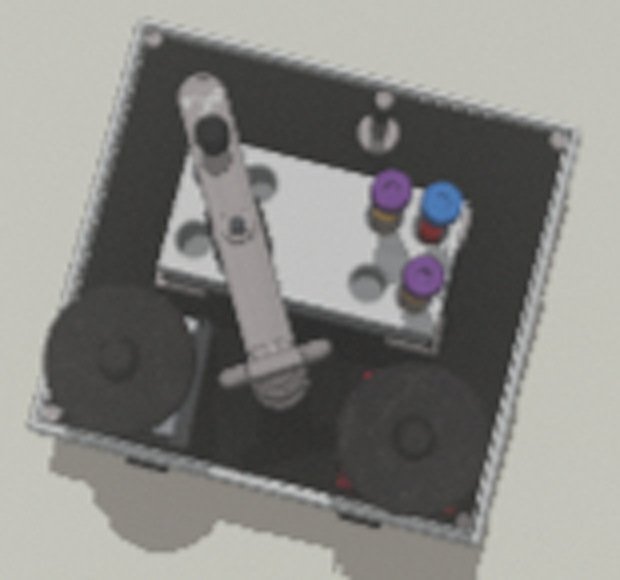

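View pics/c0z.png

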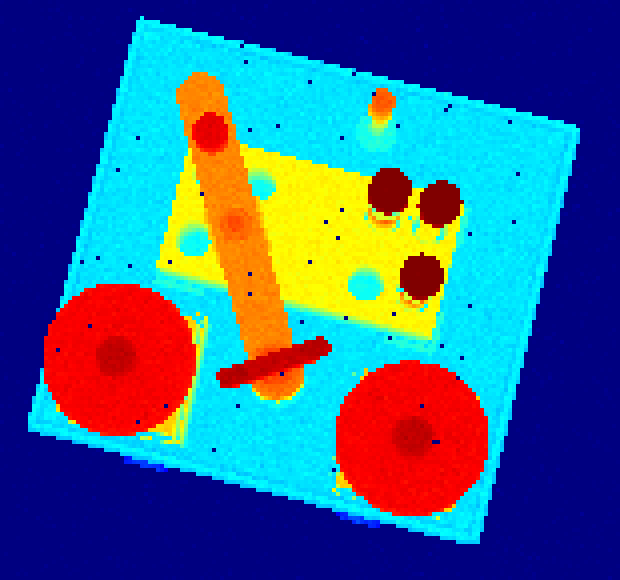

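Run:
```python
from h import *
W=np.load("pics/W0.npy"); sub=W[125:270,215:370]
def reg(x0,x1,y0,y1,zlo,zhi):
    p=sub[y0//4:y1//4,x0//4:x1//4].reshape(-1,3); p=p[np.isfinite(p).all(1)]
    return p[(p[:,2]>zlo)&(p[:,2]<zhi)]
# platform rectangle from mask
p=sub.reshape(-1,3); p=p[np.isfinite(p).all(1)]; m=(p[:,2]>0.045)&(p[:,2]<0.08)
r=cv2.minAreaRect((p[m][:,:2]).astype(np.float32)*1000); print("platform",r, np.median(p[m][:,2]))
def circ(q,n):
    c,rad=cv2.minEnclosingCircle((q[:,:2]*1000).astype(np.float32)); print(n,len(q),"mean",q.mean(0).round(4),"enc",np.round(c,1),round(rad,1),"zq",np.quantile(q[:,2],[.05,.5,.95]).round(4))
for n,a in dict(jl=(30,205,270,450,.155,.172),jr=(325,500,350,530,.155,.172),jlk=(90,140,330,380,.17,.2),jrk=(385,440,410,460,.17,.2),knob=(185,235,105,160,.152,.2),post=(365,400,85,115,.12,.2),t1=(360,415,165,215,.165,.22),t2=(416,465,165,230,.165,.22),t3=(395,450,245,305,.165,.22),blade=(210,340,330,400,.16,.2)).items():
    circ(reg(*a),n)
b=reg(210,340,330,400,.158,.2); r=cv2.minAreaRect((b[:,:2]*1000).astype(np.float32)); print("blade",r)
u,s,vt=np.linalg.svd(b[:,:2]-b[:,:2].mean(0)); print("dir",vt[0],np.degrees(np.arctan2(vt[0][1],vt[0][0])))
a=reg(170,310,70,330,.13,.15); print("armz",np.median(a[:,2])); u,s,vt=np.linalg.svd(a[:,:2]-a[:,:2].mean(0)); print("arm dir",vt[0],np.degrees(np.arctan2(vt[0][1],vt[0][0])),a.mean(0))
blk=reg(150,470,140,350,.105,.122); r=cv2.minAreaRect((blk[:,:2]*1000).astype(np.float32)); print("block",r,np.median(blk[:,2]))
```

```text
platform ((560.2183837890625, 41.615760803222656), (226.28770446777344, 212.4608154296875), 74.86222076416016) 0.06376405227545018
jl 1124 mean [0.5126 0.1223 0.1594] enc [512.8 122.7] 33.0 zq [0.1563 0.159  0.167 ]
jr 1153 mean [ 0.4773 -0.0035  0.1596] enc [484.2   3.4] 42.4 zq [0.1564 0.1591 0.1668]
jlk 6 mean [0.5133 0.1224 0.1706] enc [512.9 122.5] 4.7 zq [0.1702 0.1707 0.1709]
jrk 7 mean [ 0.4791 -0.0057  0.1708] enc [478.7  -4.6] 4.8 zq [0.1701 0.1703 0.1722]
knob 69 mean [0.611  0.0818 0.1606] enc [611.9  82. ] 7.8 zq [0.1541 0.1611 0.1637]
post 32 mean [0.6282 0.0059 0.14  ] enc [628.4   5.8] 5.4 zq [0.1337 0.1409 0.1442]
t1 100 mean [0.5802 0.0053 0.1829] enc [580.8   5.2] 9.2 zq [0.1783 0.1834 0.1861]
t2 100 mean [ 0.5743 -0.0157  0.1829] enc [574.8 -16.1] 9.1 zq [0.1754 0.1836 0.1863]
t3 100 mean [ 0.5436 -0.0074  0.183 ] enc [544.2  -7.5] 9.0 zq [0.177  0.1835 0.1859]
blade 146 mean [0.5093 0.0551 0.1686] enc [509.8  55.1] 24.8 zq [0.1644 0.1686 0.1725]
blade ((509.6535339355469, 55.016761779785156), (7.9650983810424805, 49.634647369384766), 17.570390701293945)
dir [ 0.30414178 -0.95262678] -72.29346140122401
armz 0.1342193463971738
arm dir [-0.96617822 -0.25787527] -165.05597459646182 [0.58088484 0.07374857 0.13464445]
block ((558.21875, 42.4556884765625), (129.95510864257812, 95.79147338867188), 75.2361831665039) 0.1135670970073222
```

```bash
cat >> h.py <<'E'
PSI=np.radians(-15.14); C=np.array([0.5602,0.0416]); 
ex=np.array([np.cos(PSI),np.sin(PSI)]); ey=np.array([-ex[1],ex[0]])
STUD=C-0.052*ex
def sh(x,y): return C+x*ex+y*ey
def status():
    s=manip.get_state(); M=rot(s["ee_rot"])
    print("t %.2f pos %s xdir %s jawyaw %.2f w %.1fmm q6 %.3f F %s M %s"%(s["clock"],s["position"].round(4),M[:,0].round(3),np.degrees(np.arctan2(M[1,2],M[0,2])),s["width"]*1e3,s["qpos"][5],s["contact_force"].round(2),s["moment"].round(3)))
    return s,M
def plan(pos,yawdeg,s=None,near=True):
    if s is None: s,_=status()
    M=rot(s["ee_rot"]); p=np.array(s["position"])
    y0=np.degrees(np.arctan2(M[1,2],M[0,2]))
    if near: yawdeg=yawdeg+180*np.round((y0-yawdeg)/180)
    y=np.radians(yawdeg); z=np.array([np.cos(y),np.sin(y),0]); x=np.array([0,0,-1.]); T=np.stack([x,np.cross(z,x),z],1)
    d=M.T@(np.array(pos)-p)*100; rv=np.degrees(R.from_matrix(M.T@T).as_rotvec())
    print("row",np.round(d,2).tolist(),np.round(rv,2).tolist(),"->yaw",round(yawdeg,1))
def tw(v):  # world vector -> tool cm
    s=manip.get_state(); return (rot(s["ee_rot"]).T@np.array(v)*100).round(2)
E
python3 - <<'E'
from h import *
s,M=status(); print(M.round(3), STUD)
a=np.radians(14.95); k=STUD+0.106*np.array([np.cos(a),np.sin(a)]); n=np.array([-np.sin(a),np.cos(a)])
print("knob",k,"n",n)
p=k+n*0.035
plan([*p,0.231],14.95,s)
E
```

```text
t 0.15 pos [ 0.2221 -0.5299  0.2306] xdir [-0.     0.001 -1.   ] jawyaw -67.27 w 85.5mm q6 -0.121 F [ 0.71 -1.03 -0.49] M [-0.001  0.017  0.025]
[[-0.     0.922  0.386]
 [ 0.001  0.386 -0.922]
 [-1.     0.    -0.001]] [0.51000489 0.05518128]
knob [0.61241693 0.08252674] n [-0.25797602  0.96615132]
row [0.04, 60.14, -44.87] [-82.22, -0.06, -0.07] ->yaw 15.0
```

```bash
python3 -m crank '[[0,12,-9,-16,0,0,0],[0,24,-18,-32,0,0,0],[0,36,-27,-48,0,0,0],[0,48,-36,-64,0,0,0],[0,60.1,-44.9,-82.2,0,0,0]]' 40; python3 -c "
from h import *
a=np.radians(14.95); k=STUD+0.106*np.array([np.cos(a),np.sin(a)]); n=np.array([-np.sin(a),np.cos(a)])
plan([*(k+n*.035),0.231],14.95)"
```

```text
clock: 0.78
position: [0.3811, -0.2591, 0.2313]
ee_rot: [0.703, 0.081, 0.702, -0.082]
contact_force: [1.3, 0.4, 0.6]
width: 0.0
t 0.78 pos [ 0.3811 -0.2591  0.2313] xdir [ 0. -0. -1.] jawyaw -13.23 w 0.0mm q6 -0.517 F [1.3  0.37 0.56] M [-0.052 -0.016  0.018]
row [0.03, 41.63, 13.05] [-28.18, 0.02, 0.01] ->yaw 15.0
```

```bash
python3 -m crank '[[0,41.6,13,-28.2,0,0,0],[0,41.6,13,-28.2,0,0,0],[0,41.6,13,-28.2,0,0,0],[0,41.6,13,-28.2,0,0,0],[0,41.6,13,-28.2,0,0,0]]'>/dev/null; python3 -m crank '[[0,0,0,0,0,0,0]]'>/dev/null;python3 -c "
from h import *
a=np.radians(14.95); k=STUD+0.106*np.array([np.cos(a),np.sin(a)]); n=np.array([-np.sin(a),np.cos(a)])
plan([*(k+n*.035),0.231],14.95)"
```

```text
t 1.52 pos [0.5425 0.0111 0.2307] xdir [ 0.     0.001 -1.   ] jawyaw 14.99 w 0.2mm q6 -0.371 F [-0.38 -0.87  0.06] M [-0.049 -0.064 -0.017]
row [-0.02, 8.59, 8.6] [0.04, 0.03, -0.08] ->yaw 15.0
```

```bash
python3 -m crank '[[0,8.6,8.6,0,0,0,0],[0,8.6,8.6,0,0,0,0],[0,8.6,8.6,0,0,0,0],[0,8.6,8.6,0,0,0,0]]'>/dev/null;python3 -c "
from h import *
a=np.radians(14.95); k=STUD+0.106*np.array([np.cos(a),np.sin(a)]); n=np.array([-np.sin(a),np.cos(a)])
plan([*(k+n*.035),0.148],14.95)
im=eyes.get_image('top');cv2.imwrite('pics/t1.png',im['color'])
im=eyes.get_image('wrist');cv2.imwrite('pics/w1.png',im['color'])"
```

```text
t 2.02 pos [0.6016 0.111  0.2307] xdir [-0.002 -0.001 -1.   ] jawyaw 14.64 w 0.2mm q6 -0.186 F [-0.96 -0.08 -0.14] M [-0.022  0.031 -0.007]
row [8.27, 0.48, 0.32] [-0.31, -0.13, 0.05] ->yaw 15.0
```

View pics/w1.png

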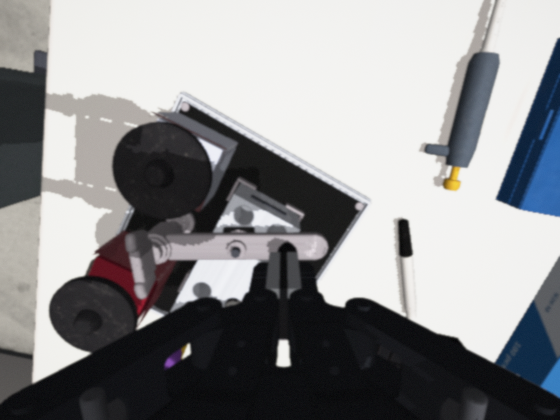

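The wrist view shows the shut fingers at (283,255), off the far side of the knob at (290,245). That side is clear, so I'll descend there.

```bash
python3 -m crank '[[4,0.5,0.3,0,0,0,0],[8.5,0.5,0.3,0,0,0,0],[8.5,0.5,0.3,0,0,0,0],[8.5,0.5,0.3,0,0,0,0]]';python3 -c "
from h import *
a=np.radians(14.95); k=STUD+0.106*np.array([np.cos(a),np.sin(a)]); n=np.array([-np.sin(a),np.cos(a)])
s,M=status()
for f in (30.1,22,14,7,0,-2):
  a=np.radians(f)+PSI;k=STUD+0.106*np.array([np.cos(a),np.sin(a)]); n=np.array([-np.sin(a),np.cos(a)])
  print(f);plan([*(k+n*.019),0.146],np.degrees(a),s)
"
```

```text
clock: 2.62
position: [0.6049, 0.1169, 0.148]
ee_rot: [0.702, -0.09, 0.701, 0.09]
contact_force: [0.6, -0.2, 0.3]
width: 0.0001
t 2.62 pos [0.6049 0.1169 0.148 ] xdir [ 0.002 -0.    -1.   ] jawyaw 14.58 w 0.1mm q6 -0.176 F [ 0.56 -0.2   0.32] M [-0.032 -0.     0.01 ]
30.1
row [0.2, -1.62, -0.15] [-0.38, 0.13, 0.04] ->yaw 15.0
22
row [0.2, -3.13, 0.02] [7.72, 0.13, 0.03] ->yaw 6.9
14
row [0.2, -4.63, -0.02] [15.72, 0.14, 0.02] ->yaw -1.1
7
row [0.2, -5.93, -0.23] [22.72, 0.14, 0.01] ->yaw -8.1
0
row [0.2, -7.19, -0.59] [29.72, 0.14, 0.0] ->yaw -15.1
-2
row [0.2, -7.54, -0.73] [31.72, 0.14, -0.0] ->yaw -17.1
```

```bash
python3 -m crank '[[0.2,-0.8,-0.1,0,0,0,0],[0.2,-1.6,-0.15,0,0,0,0],[0.2,-2.4,-0.05,4,0,0,0],[0.2,-3.1,0,7.7,0,0,0],[0.2,-3.8,0,11.5,0,0,0]]';python3 -m crank '[[0,0,0,0,0,0,0]]'; python3 -c "
from h import *
s,M=status()
for f in (14,7,3,0,-2,-4):
  a=np.radians(f)+PSI;k=STUD+0.106*np.array([np.cos(a),np.sin(a)]); n=np.array([-np.sin(a),np.cos(a)])
  print(f);plan([*(k+n*.019),0.146],np.degrees(a),s)
im=eyes.get_image('top');c=im['color'][100:270,195:390];cv2.imwrite('pics/t2.png',cv2.resize(c,None,fx=3,fy=3))
"
```

```text
clock: 3.25
position: [0.6146, 0.0812, 0.1455]
ee_rot: [0.708, -0.018, 0.706, 0.019]
contact_force: [-0.0, 3.0, 1.3]
width: 0.0002
clock: 3.38
position: [0.6144, 0.0805, 0.1452]
ee_rot: [0.707, -0.019, 0.706, 0.019]
contact_force: [0.3, 0.7, -0.1]
width: -0.0002
t 3.38 pos [0.6144 0.0805 0.1452] xdir [ 0.002  0.    -1.   ] jawyaw 3.14 w -0.2mm q6 -0.037 F [ 0.28  0.73 -0.08] M [ 0.072 -0.049  0.006]
14
row [-0.08, -0.86, 0.15] [4.28, 0.1, -0.01] ->yaw -1.1
7
row [-0.08, -2.17, 0.21] [11.28, 0.1, -0.02] ->yaw -8.1
3
row [-0.08, -2.92, 0.17] [15.28, 0.1, -0.02] ->yaw -12.1
0
row [-0.08, -3.48, 0.1] [18.28, 0.1, -0.03] ->yaw -15.1
-2
row [-0.08, -3.85, 0.04] [20.28, 0.1, -0.03] ->yaw -17.1
-4
row [-0.08, -4.22, -0.03] [22.28, 0.1, -0.03] ->yaw -19.1
```

View pics/t2.png

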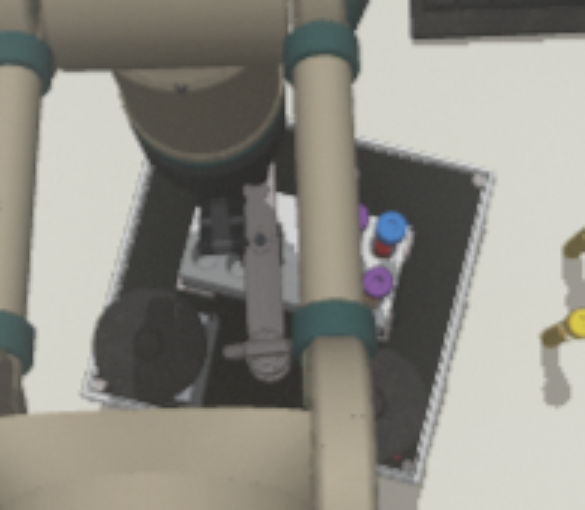

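The arm at (262,240) has swung from 0.52 rad to about 0.3, and the push felt was about 3 N. Continuing towards the post.

```bash
python3 -m crank '[[0,-0.8,0.15,4.3,0,0,0],[0,-1.5,0.2,8,0,0,0],[0,-2.2,0.2,11.3,0,0,0],[0,-2.8,0.2,14.5,0,0,0],[0,-3.2,0.15,17,0,0,0]]';python3 -m crank '[[0,-0.15,0,0.7,0,0,0],[0,-0.3,-0.05,1.4,0,0,0]]'; python3 -c "
from h import *
s,M=status()
for f in (0,-2,-4):
  a=np.radians(f)+PSI;k=STUD+0.106*np.array([np.cos(a),np.sin(a)]); n=np.array([-np.sin(a),np.cos(a)])
  print(f);plan([*(k+n*.019),0.146],np.degrees(a),s)
im=eyes.get_image('wrist');cv2.imwrite('pics/w3.png',im['color'])
"
```

```text
clock: 4.05
position: [0.6169, 0.0495, 0.1446]
ee_rot: [0.702, 0.086, 0.702, -0.085]
contact_force: [-0.4, 2.0, 1.1]
width: 0.0004
clock: 4.3
position: [0.6166, 0.0465, 0.1446]
ee_rot: [0.702, 0.094, 0.7, -0.094]
contact_force: [2.2, 1.7, 1.5]
width: -0.0003
t 4.30 pos [0.6166 0.0465 0.1446] xdir [ 0.002  0.    -1.   ] jawyaw -15.25 w -0.3mm q6 0.229 F [2.23 1.73 1.52] M [ 0.303 -0.335 -0.014]
0
row [-0.14, -0.04, 0.09] [-0.11, 0.11, -0.03] ->yaw -15.1
-2
row [-0.14, -0.41, 0.15] [1.89, 0.11, -0.04] ->yaw -17.1
-4
row [-0.14, -0.78, 0.2] [3.89, 0.11, -0.04] ->yaw -19.1
```

View pics/w3.png

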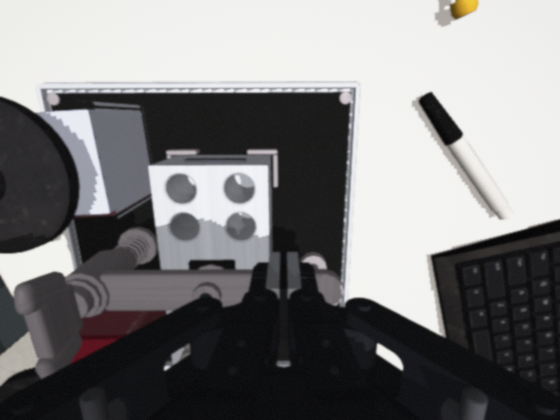

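The arm at (190,290) now lies nearly along the shaker's x, and the force is still low. I'll creep on to the stop.

```bash
python3 -m crank '[[0,-0.1,0,0,0,0,0],[0,-0.2,0,0,0,0,0]]'; python3 -m crank '[[0,-0.1,0,0,0,0,0],[0,-0.2,0,0,0,0,0]]'; python3 -m crank '[[0,-0.1,0,0,0,0,0],[0,-0.2,0,0,0,0,0]]'; python3 -c "
from h import *
status()"
```

```text
clock: 4.6
position: [0.6163, 0.0455, 0.1447]
ee_rot: [0.702, 0.095, 0.7, -0.093]
contact_force: [2.6, 6.0, 1.3]
width: 0.0003
clock: 4.85
position: [0.6162, 0.0448, 0.1448]
ee_rot: [0.702, 0.096, 0.7, -0.092]
contact_force: [4.1, 8.0, 1.0]
width: 0.0
clock: 5.1
position: [0.616, 0.0441, 0.1448]
ee_rot: [0.702, 0.097, 0.7, -0.092]
contact_force: [4.8, 12.1, 0.9]
width: 0.0003
t 5.10 pos [0.616  0.0441 0.1448] xdir [ 0.004  0.007 -1.   ] jawyaw -15.28 w 0.3mm q6 0.219 F [ 4.77 12.13  0.86] M [ 1.911 -0.78  -0.   ]
```

```bash
python3 -m crank '[[0,-0.15,0,0,0,0,0],[0,-0.3,0,0,0,0,0],[0,-0.3,0,0,0,0,0]]'; python3 -m crank '[[0,1,0,0,0,0,0],[0,2.5,0,0,0,0,0],[-6,2.5,0,0,0,0,0],[-11,2.5,0,0,0,0,0]]'; python3 -c "
from h import *
plan([0.43,0.2,0.26],-15.1)"
```

```text
clock: 5.48
position: [0.6158, 0.0432, 0.145]
ee_rot: [0.702, 0.098, 0.699, -0.09]
contact_force: [6.4, 15.5, 0.8]
width: -0.0004
clock: 5.98
position: [0.6193, 0.0616, 0.255]
ee_rot: [0.7, 0.093, 0.702, -0.094]
contact_force: [0.5, -0.3, 0.0]
width: 0.0
t 5.97 pos [0.6193 0.0616 0.255 ] xdir [-0.002 -0.002 -1.   ] jawyaw -15.23 w 0.0mm q6 0.254 F [ 0.48 -0.27  0.05] M [-0.052  0.016 -0.005]
row [-0.48, 8.38, -21.91] [-0.13, -0.11, 0.13] ->yaw -15.1
```

```bash
python3 -m crank '[[-0.5,6,-5,0,0,0,0],[-0.5,12,-11,0,0,0,4],[-0.5,18,-15,0,0,0,4],[-0.5,18,-15,0,0,0,4],[-0.5,18,-15,0,0,0,4]]'
python3 - <<'E'
from h import *
im=eyes.get_image('top');np.savez("pics/top4.npz",**{k:np.array(v) for k,v in im.items()})
cv2.imwrite('pics/t4.png',cv2.resize(im['color'][125:270,215:370],None,fx=4,fy=4,interpolation=cv2.INTER_CUBIC))
W=cloud(im)
p=W[125:270,205:370].reshape(-1,3);p=p[np.isfinite(p).all(1)]
q=p[:,:2]-STUD; L=np.stack([q@ex,q@ey],1); z=p[:,2]
b=(np.hypot(*L.T)<.027)&(z>.158)&(z<.19); pts=(p[b][:,:2]*1000).astype(np.float32); print("blade",cv2.minAreaRect(pts),np.quantile(z[b],[.1,.5,.9]),(p[b].mean(0)))
u,s,vt=np.linalg.svd(L[b]-L[b].mean(0)); print("blade dir in shaker",vt[0],np.degrees(np.arctan2(vt[0][1],vt[0][0])), L[b].mean(0))
a=(L[:,0]>.03)&(L[:,0]<.125)&(abs(L[:,1])<.05)&(z>.127)&(z<.142); print("arm z",np.median(z[a]),a.sum())
a&=(L[:,0]<.115); c=np.polyfit(L[a][:,0],L[a][:,1],1); print("arm line",c)
for lo in (.03,.05,.07,.09,.1):
  m=a&(L[:,0]>lo)&(L[:,0]<lo+.01); print(lo,L[m][:,1].min().round(4),L[m][:,1].max().round(4),L[m][:,1].mean().round(4))
k=(z>.152)&(L[:,0]>.09)&(L[:,0]<.12)&(abs(L[:,1])<.03); print("knob",L[k].mean(0))
E
```

```text
clock: 6.6
position: [0.5205, 0.2773, 0.2589]
ee_rot: [0.701, 0.092, 0.702, -0.093]
contact_force: [0.4, -0.2, 0.4]
width: 0.0401
blade ((509.5859375, 55.04863357543945), (48.73847579956055, 8.059525489807129), 77.91915130615234) [0.16604862 0.16883738 0.17160068] [0.5093486  0.05534548 0.16879268]
blade dir in shaker [ 0.05378098 -0.99855276] -86.91708967730384 [-6.7640292e-04 -1.2908037e-05]
arm z 0.13437465152875616 577
arm line [-0.00705591 -0.00081645]
0.03 -0.0111 0.0107 -0.0003
0.05 -0.0109 0.0104 -0.0001
0.07 -0.0363 0.0107 -0.0039
0.09 -0.0113 0.0103 -0.0008
0.1 -0.0113 0.0105 -0.0015
knob [ 0.10460862 -0.00066134]
```

View pics/t4.png

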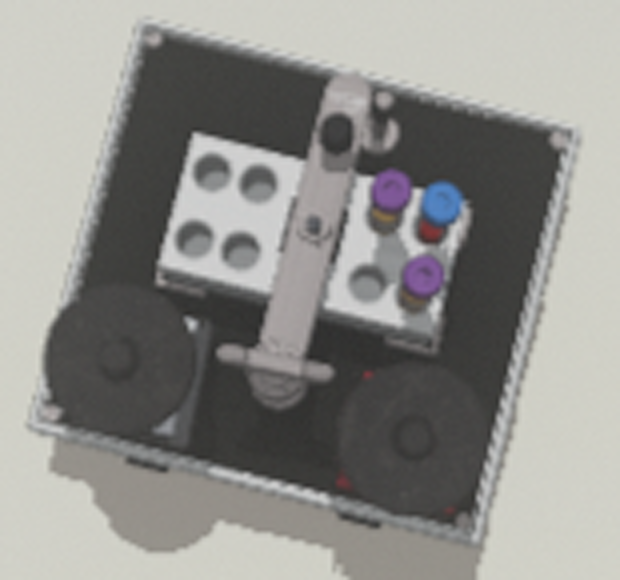

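The arm at (310,230) is home: its angle is 0 within about 0.01 rad, and it touches the post at (378,120). The jars, tubes and block haven't moved. The blade runs from (225,352) to (330,372), so the nut angle is about -0.05. Next I'll go over the nut.

```bash
python3 -c "
from h import *
plan([.5097,.0551,.215],-12.06)"
```

```text
t 6.65 pos [0.5216 0.2755 0.2588] xdir [-0.001 -0.002 -1.   ] jawyaw -15.08 w 39.8mm q6 0.633 F [-0.21  0.03  0.46] M [-0.028 -0.025 -0.01 ]
row [4.43, -21.58, 4.59] [-3.02, -0.02, 0.14] ->yaw -12.1
```

```bash
python3 -m crank '[[0,-5.4,1.1,-3,0,0,2.6],[0,-10.8,2.3,-3,0,0,2.6],[0,-16.2,3.5,-3,0,0,2.6],[0,-21.6,4.6,-3,0,0,2.6],[0,-21.6,4.6,-3,0,0,2.6]]' 90;python3 -m crank '[[1,0,0,0,0,0,2.6],[1,0,0,0,0,0,2.6]]'; python3 -c "
from h import *
plan([.5097,.0551,.147],-12.06)
im=eyes.get_image('wrist');cv2.imwrite('pics/w5.png',im['color'])
"
```

```text
clock: 7.28
position: [0.5097, 0.0491, 0.2591]
ee_rot: [0.702, 0.077, 0.703, -0.079]
contact_force: [0.3, 0.2, 0.1]
width: 0.0257
clock: 7.52
position: [0.5094, 0.055, 0.2479]
ee_rot: [0.702, 0.075, 0.704, -0.075]
contact_force: [0.1, -0.6, -0.8]
width: 0.0258
t 7.53 pos [0.5094 0.055  0.2479] xdir [-0.003  0.    -1.   ] jawyaw -12.21 w 25.8mm q6 0.185 F [ 0.07 -0.59 -0.76] M [0.025 0.056 0.002]
row [10.09, 0.03, 0.06] [-0.15, -0.16, 0.03] ->yaw -12.1
```

View pics/w5.png

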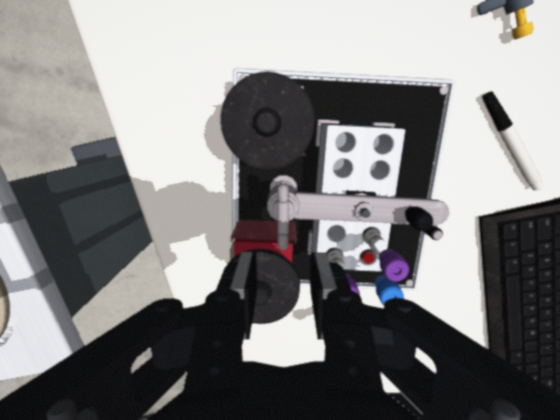

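The fingers at (245,290) and (322,290) straddle the column of the blade at (285,215), so they are lined up. Lowering and closing.

```bash
python3 -m crank '[[5,0,0,0,0,0,2.6],[8.5,0,0,0,0,0,2.6],[10.1,0,0,0,0,0,2.6],[10.1,0,0,0,0,0,2.6]]'; python3 -m crank '[[0,0,0,0,0,0,0],[0,0,0,0,0,0,0],[0,0,0,0,0,0,0]]' 90; python3 -c "
from h import *
status()
im=eyes.get_image('wrist');cv2.imwrite('pics/w6.png',im['color'])
"
```

```text
clock: 8.07
position: [0.5092, 0.0554, 0.147]
ee_rot: [0.702, 0.075, 0.704, -0.075]
contact_force: [0.8, 0.4, 0.1]
width: 0.0258
clock: 8.45
position: [0.5093, 0.0553, 0.1491]
ee_rot: [0.703, 0.076, 0.703, -0.075]
contact_force: [-4.9, 4.3, 4.1]
width: 0.0059
t 8.45 pos [0.5093 0.0553 0.1491] xdir [-0.001  0.001 -1.   ] jawyaw -12.26 w 5.9mm q6 0.185 F [-4.88  4.29  4.15] M [ 0.501  0.781 -0.06 ]
```

View pics/w6.png

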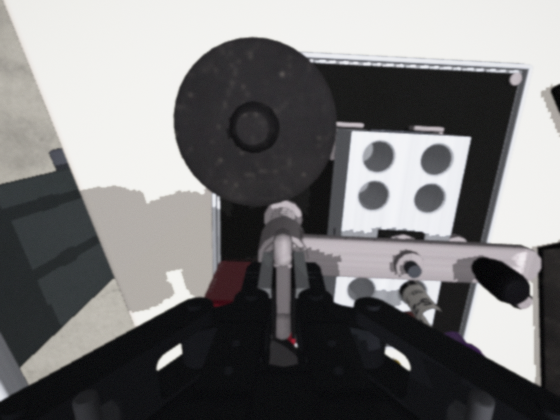

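The fingers hold the blade at (285,265). There is a slight upward push, so I'll ease up 2 mm before turning.

```bash
python3 -m crank '[[-0.25,0,0,0,0,0,1.6],[-0.25,0,0,0,0,0,1.6],[-0.25,0,0,0,0,0,0],[-0.25,0,0,0,0,0,0],[-0.25,0,0,0,0,0,0]]' 90; python3 -c "
from h import *
status()"
```

```text
clock: 9.12
position: [0.5091, 0.0545, 0.1515]
ee_rot: [0.702, 0.076, 0.704, -0.076]
contact_force: [-5.3, 0.6, 6.4]
width: 0.0059
t 9.12 pos [0.5091 0.0545 0.1515] xdir [-0.002  0.    -1.   ] jawyaw -12.27 w 5.9mm q6 0.185 F [-5.34  0.62  6.39] M [ 0.096  0.739 -0.086]
```

```bash
python3 -m crank '[[0.035,0,-0.1,9,0,0,0],[0.07,0,-0.1,18,0,0,0],[0.105,0,-0.1,27,0,0,0],[0.14,0,-0.1,36,0,0,0],[0.175,0,-0.1,45,0,0,0]]'; python3 -c "
from h import *
status()"
```

```text
clock: 9.75
position: [0.5081, 0.055, 0.1498]
ee_rot: [0.619, 0.34, 0.621, -0.34]
contact_force: [-4.5, 2.1, 7.2]
width: 0.0056
t 9.75 pos [0.5081 0.055  0.1498] xdir [-0.002  0.001 -1.   ] jawyaw -57.53 w 5.6mm q6 0.975 F [-4.55  2.09  7.17] M [0.298 0.774 0.151]
```

```bash
python3 -m crank '[[0.035,0,0,9,0,0,0],[0.07,0,0,18,0,0,0],[0.105,0,0,27,0,0,0],[0.14,0,0,36,0,0,0],[0.175,0,0,45,0,0,0]]'; python3 -c "
from h import *
status()
im=eyes.get_image('wrist');cv2.imwrite('pics/w7.png',im['color'])
im=eyes.get_image('top');c=im['color'][100:270,195:390];cv2.imwrite('pics/t7.png',cv2.resize(c,None,fx=3,fy=3))
"
```

```text
clock: 10.38
position: [0.5079, 0.056, 0.148]
ee_rot: [-0.441, -0.552, -0.444, 0.552]
contact_force: [-4.5, 6.0, 7.8]
width: 0.0057
t 10.38 pos [0.5079 0.056  0.148 ] xdir [-0.002  0.003 -1.   ] jawyaw -102.55 w 5.7mm q6 1.760 F [-4.5   6.03  7.83] M [0.788 0.816 0.151]
```

View pics/w7.png

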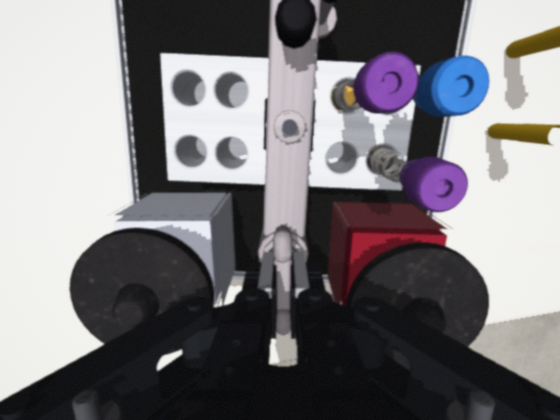

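View pics/t7.png

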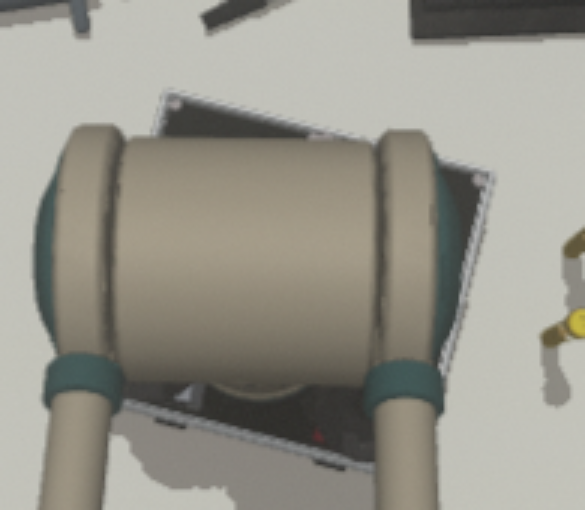

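The blade at (283,290) turned with the fingers, which stay clear of both jars, and the arm is still at the post. The nut is at about 1.5 rad. I'll do a first back-and-forth torque check here.

```bash
cat > t.py <<'E'
from h import *
import time
v=[]
for i in range(6):
    s,M=(manip.get_state(),0); v.append(s["moment"][2])
M=rot(s["ee_rot"]); print("t %.2f"%s["clock"],"yaw %.2f"%np.degrees(np.arctan2(M[1,2],M[0,2])),"z %.4f"%s["position"][2],"Mz",np.round(v,3),"F",s["contact_force"].round(1))
E
python3 -m crank '[[0,0,0,-3,0,0,0],[0,0,0,-6,0,0,0]]'>/dev/null; python3 t.py; python3 -m crank '[[0,0,0,0,0,0,0]]' >/dev/null; python3 t.py
python3 -m crank '[[0,0,0,3,0,0,0],[0,0,0,6,0,0,0]]'>/dev/null; python3 t.py; python3 -m crank '[[0,0,0,0,0,0,0]]' >/dev/null; python3 t.py
```

```text
t 10.72 yaw -96.23 z 0.1482 Mz [-0.231 -0.231 -0.231 -0.231 -0.231 -0.231] F [-5.4  4.5  8.6]
t 10.85 yaw -96.28 z 0.1482 Mz [-0.11 -0.11 -0.11 -0.11 -0.11 -0.11] F [-4.3  4.5  8.6]
t 11.10 yaw -102.35 z 0.1481 Mz [0.145 0.145 0.145 0.145 0.145 0.145] F [-3.7  3.9  6.9]
t 11.22 yaw -102.29 z 0.1480 Mz [-0.009 -0.009 -0.009 -0.009 -0.009 -0.009] F [-5.6  5.1  8.3]
```

```bash
for i in 1; do
python3 -m crank '[[0.02,0,0,5,0,0,0]]'>/dev/null; python3 t.py
python3 -m crank '[[0.02,0,0,5,0,0,0]]'>/dev/null; python3 t.py
python3 -m crank '[[0.02,0,0,5,0,0,0]]'>/dev/null; python3 t.py
python3 -m crank '[[0.02,0,0,5,0,0,0]]'>/dev/null; python3 t.py
python3 -m crank '[[0.02,0,0,5,0,0,0]]'>/dev/null; python3 t.py
python3 -m crank '[[0.02,0,0,3,0,0,0]]'>/dev/null; python3 t.py
python3 -m crank '[[0,0,0,-3,0,0,0]]'>/dev/null; python3 t.py
python3 -m crank '[[0,0,0,-3,0,0,0]]'>/dev/null; python3 t.py
python3 -m crank '[[0,0,0,-3,0,0,0]]'>/dev/null; python3 t.py
python3 -m crank '[[0,0,0,-3,0,0,0]]'>/dev/null; python3 t.py
python3 -m crank '[[0,0,0,3,0,0,0]]'>/dev/null; python3 t.py
python3 -m crank '[[0,0,0,3,0,0,0]]'>/dev/null; python3 t.py
python3 -m crank '[[0,0,0,3,0,0,0]]'>/dev/null; python3 t.py
python3 -m crank '[[0,0,0,3,0,0,0]]'>/dev/null; python3 t.py
done
```

```text
t 11.35 yaw -107.40 z 0.1479 Mz [0.16 0.16 0.16 0.16 0.16 0.16] F [-4.7  4.9  7.5]
t 11.47 yaw -112.42 z 0.1476 Mz [0.151 0.151 0.151 0.151 0.151 0.151] F [-4.1  5.3  6.7]
t 11.60 yaw -117.43 z 0.1475 Mz [0.156 0.156 0.156 0.156 0.156 0.156] F [-4.7  4.5  7.6]
t 11.72 yaw -122.43 z 0.1472 Mz [0.2 0.2 0.2 0.2 0.2 0.2] F [-4.4  6.1  7. ]
t 11.85 yaw -127.43 z 0.1471 Mz [0.241 0.241 0.241 0.241 0.241 0.241] F [-4.5  5.6  7.1]
t 11.97 yaw -130.38 z 0.1469 Mz [0.213 0.213 0.213 0.213 0.213 0.213] F [-4.1  5.7  7.5]
t 12.10 yaw -127.27 z 0.1470 Mz [-0.227 -0.227 -0.227 -0.227 -0.227 -0.227] F [-4.8  6.   8.5]
t 12.22 yaw -124.24 z 0.1471 Mz [-0.241 -0.241 -0.241 -0.241 -0.241 -0.241] F [-4.5  5.1  8.2]
t 12.35 yaw -121.24 z 0.1472 Mz [-0.277 -0.277 -0.277 -0.277 -0.277 -0.277] F [-5.4  4.5  9.1]
t 12.47 yaw -118.24 z 0.1473 Mz [-0.199 -0.199 -0.199 -0.199 -0.199 -0.199] F [-4.9  5.  11.3]
t 12.60 yaw -121.34 z 0.1473 Mz [0.162 0.162 0.162 0.162 0.162 0.162] F [-4.6  6.1  9.6]
t 12.72 yaw -124.37 z 0.1472 Mz [0.176 0.176 0.176 0.176 0.176 0.176] F [-4.3  5.3  9.2]
t 12.85 yaw -127.37 z 0.1471 Mz [0.12 0.12 0.12 0.12 0.12 0.12] F [-3.5  6.9  8.1]
t 12.97 yaw -130.37 z 0.1469 Mz [0.2 0.2 0.2 0.2 0.2 0.2] F [-4.   6.8  7.3]
```

```bash
python3 -m crank '[[0,0,0,0,0,0,1.8],[0,0,0,0,0,0,1.8],[-2,0,0,0,0,0,1.8],[-4.5,0,0,0,0,0,1.8]]'
python3 -c "
from h import *
plan([.5097,.0551,.195],-130.4)"
```

```text
clock: 13.48
position: [0.5091, 0.0541, 0.1909]
ee_rot: [-0.297, -0.641, -0.297, 0.642]
contact_force: [-0.4, -0.5, 1.0]
width: 0.0179
t 13.47 pos [0.5091 0.0541 0.1909] xdir [-0.001 -0.001 -1.   ] jawyaw -130.25 w 17.9mm q6 2.244 F [-0.38 -0.53  0.96] M [ 0.045 -0.023  0.042]
row [-0.41, -0.02, -0.11] [0.15, 0.07, 0.03] ->yaw -130.4
```

```bash
python3 -m crank '[[-0.2,0,0,-10.6,0,0,1.8],[-0.2,0,0,-21.2,0,0,1.8],[-0.2,0,0,-31.8,0,0,1.8],[-0.2,0,0,-42.4,0,0,1.8],[-0.2,0,0,-53,0,0,1.8]]'>/dev/null
python3 -m crank '[[0,0,0,-10.6,0,0,1.8],[0,0,0,-21.2,0,0,1.8],[0,0,0,-31.8,0,0,1.8],[0,0,0,-42.4,0,0,1.8],[0,0,0,-53,0,0,1.8]]'>/dev/null
python3 -m crank '[[0,0,0,-10.6,0,0,1.8],[0,0,0,-21.2,0,0,1.8],[0,0,0,-31.8,0,0,1.8],[0,0,0,-42.4,0,0,1.8],[0,0,0,-53,0,0,1.8]]'>/dev/null
python3 -m crank '[[0,0,0,-10.6,0,0,1.8],[0,0,0,-21,0,0,1.8],[0,0,0,-21,0,0,1.8]]'>/dev/null
python3 -c "
from h import *
plan([.5092,.0548,.147],49.6)
im=eyes.get_image('wrist');cv2.imwrite('pics/w8.png',im['color'])
print(np.nanmedian(0))"
```

```text
t 15.72 pos [0.5095 0.0542 0.1929] xdir [ 0.    -0.001 -1.   ] jawyaw 49.62 w 17.9mm q6 -0.895 F [0.08 0.14 0.09] M [-0.001  0.033  0.006]
row [4.59, 0.06, 0.03] [0.02, -0.01, 0.03] ->yaw 49.6
0.0
```

View pics/w8.png

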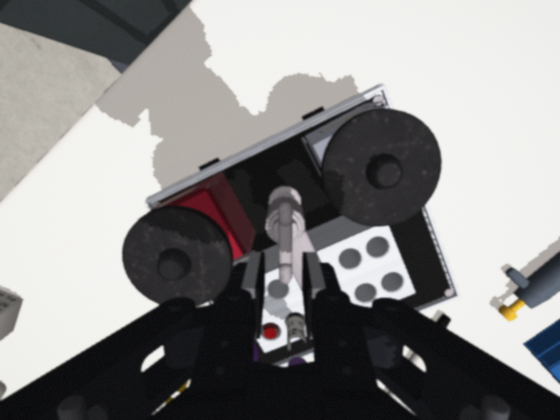

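The blade at (286,240) is centred between the fingers. Going down and gripping again.

```bash
python3 -m crank '[[3,0,0,0,0,0,1.8],[4.75,0.05,0,0,0,0,1.8],[4.75,0.05,0,0,0,0,1.8],[4.75,0.05,0,0,0,0,0],[4.75,0.05,0,0,0,0,0]]' 90
python3 -m crank '[[0,0,0,0,0,0,0]]'>/dev/null; python3 t.py
python3 -m crank '[[0.02,0,0,5,0,0,0]]'>/dev/null; python3 t.py
python3 -m crank '[[0.02,0,0,5,0,0,0]]'>/dev/null; python3 t.py
python3 -m crank '[[0.02,0,0,5,0,0,0]]'>/dev/null; python3 t.py
python3 -m crank '[[0.02,0,0,5,0,0,0]]'>/dev/null; python3 t.py
python3 -m crank '[[0,0,0,-4,0,0,0]]'>/dev/null; python3 t.py
python3 -m crank '[[0,0,0,-4,0,0,0]]'>/dev/null; python3 t.py
python3 -m crank '[[0,0,0,-4,0,0,0]]'>/dev/null; python3 t.py
```

```text
clock: 16.4
position: [0.5094, 0.0555, 0.146]
ee_rot: [0.642, -0.297, 0.641, 0.297]
contact_force: [1.2, 2.9, -4.4]
width: 0.0063
t 16.52 yaw 49.73 z 0.1460 Mz [0.039 0.039 0.039 0.039 0.039 0.039] F [ 1.8  3.1 -3.6]
t 16.65 yaw 44.62 z 0.1458 Mz [0.209 0.209 0.209 0.209 0.209 0.209] F [ 0.7  2.8 -3.8]
t 16.77 yaw 39.60 z 0.1456 Mz [0.182 0.182 0.182 0.182 0.182 0.182] F [ 2.   4.1 -3.2]
t 16.90 yaw 34.60 z 0.1454 Mz [0.173 0.173 0.173 0.173 0.173 0.173] F [ 1.   3.4 -2. ]
t 17.02 yaw 29.60 z 0.1453 Mz [0.204 0.204 0.204 0.204 0.204 0.204] F [ 1.6  3.1 -2.4]
t 17.15 yaw 33.78 z 0.1453 Mz [-0.183 -0.183 -0.183 -0.183 -0.183 -0.183] F [ 1.3  2.9 -1.7]
t 17.27 yaw 37.82 z 0.1455 Mz [-0.242 -0.242 -0.242 -0.242 -0.242 -0.242] F [ 0.8  1.9 -0.9]
t 17.40 yaw 41.81 z 0.1456 Mz [-0.187 -0.187 -0.187 -0.187 -0.187 -0.187] F [-0.   2.2 -1.3]
```

```bash
python3 -m crank '[[0.03,0,0,8,0,0,0],[0.06,0,0,16,0,0,0]]'>/dev/null; python3 t.py
python3 -m crank '[[0.02,0,0,5,0,0,0]]'>/dev/null; python3 t.py
python3 -m crank '[[0.02,0,0,5,0,0,0]]'>/dev/null; python3 t.py
python3 -m crank '[[0.02,0,0,5,0,0,0]]'>/dev/null; python3 t.py
python3 -m crank '[[0.02,0,0,5,0,0,0]]'>/dev/null; python3 t.py
python3 -m crank '[[0.02,0,0,5,0,0,0]]'>/dev/null; python3 t.py
python3 -m crank '[[0.02,0,0,5,0,0,0]]'>/dev/null; python3 t.py
python3 -m crank '[[0.02,0,0,5,0,0,0]]'>/dev/null; python3 t.py
python3 -m crank '[[0.02,0,0,5,0,0,0]]'>/dev/null; python3 t.py
python3 -m crank '[[0.02,0,0,5,0,0,0]]'>/dev/null; python3 t.py
python3 -m crank '[[0.02,0,0,5,0,0,0]]'>/dev/null; python3 t.py
```

```text
t 17.65 yaw 25.50 z 0.1451 Mz [0.231 0.231 0.231 0.231 0.231 0.231] F [ 0.   3.7 -0.7]
t 17.77 yaw 20.58 z 0.1449 Mz [0.188 0.188 0.188 0.188 0.188 0.188] F [-0.7  3.4  0.7]
t 17.90 yaw 15.61 z 0.1448 Mz [0.248 0.248 0.248 0.248 0.248 0.248] F [-0.1  3.8  0.5]
t 18.02 yaw 10.61 z 0.1446 Mz [0.245 0.245 0.245 0.245 0.245 0.245] F [-1.2  2.8  0.8]
t 18.15 yaw 5.61 z 0.1444 Mz [0.246 0.246 0.246 0.246 0.246 0.246] F [-1.4  3.3  2.1]
t 18.27 yaw 0.61 z 0.1443 Mz [0.321 0.321 0.321 0.321 0.321 0.321] F [-2.   3.3  3.5]
t 18.40 yaw -4.38 z 0.1441 Mz [0.241 0.241 0.241 0.241 0.241 0.241] F [-2.4  3.6  2.7]
t 18.52 yaw -9.38 z 0.1440 Mz [0.225 0.225 0.225 0.225 0.225 0.225] F [-3.   2.5  2.5]
t 18.65 yaw -14.38 z 0.1438 Mz [0.284 0.284 0.284 0.284 0.284 0.284] F [-2.   4.2  3.8]
t 18.77 yaw -19.38 z 0.1436 Mz [0.33 0.33 0.33 0.33 0.33 0.33] F [-4.4  4.4  4.3]
t 18.90 yaw -24.38 z 0.1435 Mz [0.315 0.315 0.315 0.315 0.315 0.315] F [-3.   4.3  4.8]
```

```bash
sed -i 's/"F",s\["contact_force"\].round(1))/"e6 %.3f"%s["effort"][5],"F",s["contact_force"].round(1))/; s/np.round(v,3)/round(v[0],3)/' t.py
for k in 1 2; do
python3 -m crank '[[0,0,0,-3,0,0,0]]'>/dev/null; python3 t.py
python3 -m crank '[[0,0,0,-3,0,0,0]]'>/dev/null; python3 t.py
python3 -m crank '[[0,0,0,-3,0,0,0]]'>/dev/null; python3 t.py
python3 -m crank '[[0,0,0,3,0,0,0]]'>/dev/null; python3 t.py
python3 -m crank '[[0,0,0,3,0,0,0]]'>/dev/null; python3 t.py
python3 -m crank '[[0,0,0,3,0,0,0]]'>/dev/null; python3 t.py
done
```

```text
t 19.02 yaw -21.23 z 0.1435 Mz -0.219 e6 0.409 F [-3.1  3.7  5. ]
t 19.15 yaw -18.19 z 0.1436 Mz -0.169 e6 0.220 F [-3.3  4.   4.3]
t 19.27 yaw -15.20 z 0.1437 Mz -0.174 e6 0.212 F [-3.4  2.5  5.2]
t 19.40 yaw -18.29 z 0.1437 Mz 0.254 e6 -0.204 F [-3.   4.5  3.6]
t 19.52 yaw -21.32 z 0.1436 Mz 0.267 e6 -0.064 F [-3.3  4.4  3.9]
t 19.65 yaw -24.31 z 0.1435 Mz 0.274 e6 -0.057 F [-3.2  3.8  3.8]
t 19.77 yaw -21.22 z 0.1435 Mz -0.139 e6 0.359 F [-3.2  3.3  4.3]
t 19.90 yaw -18.19 z 0.1436 Mz -0.1 e6 0.219 F [-3.   4.2  5.2]
t 20.02 yaw -15.20 z 0.1437 Mz -0.151 e6 0.212 F [-3.6  4.2  5.6]
t 20.15 yaw -18.29 z 0.1437 Mz 0.274 e6 -0.204 F [-3.   3.3  4.8]
t 20.27 yaw -21.32 z 0.1436 Mz 0.258 e6 -0.064 F [-2.9  3.   3.7]
t 20.40 yaw -24.31 z 0.1435 Mz 0.285 e6 -0.057 F [-2.8  4.   3.1]
```

```bash
python3 -m crank '[[0.02,0,0,5,0,0,0]]'>/dev/null; python3 t.py
python3 -m crank '[[0.02,0,0,5,0,0,0]]'>/dev/null; python3 t.py
python3 -m crank '[[0.02,0,0,5,0,0,0]]'>/dev/null; python3 t.py
python3 -m crank '[[0.02,0,0,5,0,0,0]]'>/dev/null; python3 t.py
for k in 1 2; do
python3 -m crank '[[0,0,0,-3,0,0,0]]'>/dev/null; python3 t.py
python3 -m crank '[[0,0,0,-3,0,0,0]]'>/dev/null; python3 t.py
python3 -m crank '[[0,0,0,-3,0,0,0]]'>/dev/null; python3 t.py
python3 -m crank '[[0,0,0,3,0,0,0]]'>/dev/null; python3 t.py
python3 -m crank '[[0,0,0,3,0,0,0]]'>/dev/null; python3 t.py
python3 -m crank '[[0,0,0,3,0,0,0]]'>/dev/null; python3 t.py
done
```

```text
t 20.52 yaw -29.37 z 0.1433 Mz 0.377 e6 -0.329 F [-4.8  5.5  4.9]
t 20.65 yaw -34.38 z 0.1431 Mz 0.33 e6 -0.271 F [-3.6  4.8  4.4]
t 20.77 yaw -39.38 z 0.1430 Mz 0.288 e6 -0.262 F [-4.3  4.3  4.5]
t 20.90 yaw -44.37 z 0.1428 Mz 0.345 e6 -0.254 F [-4.9  5.7  5.3]
t 21.02 yaw -41.22 z 0.1429 Mz -0.078 e6 0.442 F [-5.3  4.4  6.3]
t 21.15 yaw -38.19 z 0.1430 Mz -0.109 e6 0.252 F [-4.6  4.3  6.4]
t 21.27 yaw -35.19 z 0.1431 Mz -0.107 e6 0.244 F [-4.9  4.1  6.7]
t 21.40 yaw -38.29 z 0.1430 Mz 0.277 e6 -0.172 F [-4.7  4.5  5.5]
t 21.52 yaw -41.31 z 0.1429 Mz 0.315 e6 -0.032 F [-4.5  4.8  5.5]
t 21.65 yaw -44.31 z 0.1428 Mz 0.323 e6 -0.024 F [-4.7  3.9  4.8]
t 21.77 yaw -41.21 z 0.1429 Mz -0.12 e6 0.392 F [-4.7  4.   5.9]
t 21.90 yaw -38.19 z 0.1430 Mz -0.074 e6 0.252 F [-4.5  5.   5.8]
t 22.02 yaw -35.19 z 0.1431 Mz -0.096 e6 0.244 F [-4.7  4.3  6.4]
t 22.15 yaw -38.29 z 0.1430 Mz 0.302 e6 -0.172 F [-4.5  3.7  5.2]
t 22.27 yaw -41.31 z 0.1429 Mz 0.358 e6 -0.032 F [-5.2  4.8  4.7]
t 22.40 yaw -44.31 z 0.1428 Mz 0.357 e6 -0.024 F [-4.2  4.7  4.2]
```

```bash
python3 -m crank '[[-0.02,0,0,-5,0,0,0]]'>/dev/null; python3 t.py
python3 -m crank '[[-0.02,0,0,-5,0,0,0]]'>/dev/null; python3 t.py
python3 -m crank '[[-0.02,0,0,-5,0,0,0]]'>/dev/null; python3 t.py
python3 -m crank '[[-0.02,0,0,-5,0,0,0]]'>/dev/null; python3 t.py
python3 -m crank '[[-0.02,0,0,-5,0,0,0]]'>/dev/null; python3 t.py
python3 -m crank '[[-0.02,0,0,-5,0,0,0]]'>/dev/null; python3 t.py
python3 -m crank '[[-0.02,0,0,-5,0,0,0]]'>/dev/null; python3 t.py
python3 -m crank '[[-0.02,0,0,-5,0,0,0]]'>/dev/null; python3 t.py
python3 -m crank '[[-0.02,0,0,-5,0,0,0]]'>/dev/null; python3 t.py
python3 -m crank '[[-0.02,0,0,-5,0,0,0]]'>/dev/null; python3 t.py
python3 -m crank '[[-0.02,0,0,-5,0,0,0]]'>/dev/null; python3 t.py
python3 -m crank '[[-0.02,0,0,-5,0,0,0]]'>/dev/null; python3 t.py
python3 -m crank '[[-0.02,0,0,-5,0,0,0]]'>/dev/null; python3 t.py
python3 -m crank '[[-0.02,0,0,-5,0,0,0]]'>/dev/null; python3 t.py
python3 -m crank '[[-0.02,0,0,-5,0,0,0]]'>/dev/null; python3 t.py
python3 -m crank '[[-0.02,0,0,-5,0,0,0]]'>/dev/null; python3 t.py
python3 -m crank '[[-0.02,0,0,-5,0,0,0]]'>/dev/null; python3 t.py
python3 -m crank '[[-0.02,0,0,-5,0,0,0]]'>/dev/null; python3 t.py
```

```text
t 22.52 yaw -39.16 z 0.1430 Mz -0.065 e6 0.672 F [-4.   2.9  3.7]
t 22.65 yaw -34.12 z 0.1431 Mz -0.147 e6 0.477 F [-4.4  2.9  4. ]
t 22.77 yaw -29.12 z 0.1433 Mz -0.059 e6 0.467 F [-3.9  3.   3.8]
t 22.90 yaw -24.13 z 0.1435 Mz -0.078 e6 0.458 F [-2.9  4.1  3.6]
t 23.02 yaw -19.13 z 0.1436 Mz -0.134 e6 0.451 F [-2.   2.7  3. ]
t 23.15 yaw -14.13 z 0.1438 Mz -0.141 e6 0.443 F [-2.5  3.3  1.8]
t 23.27 yaw -9.13 z 0.1439 Mz -0.134 e6 0.435 F [-2.1  3.8  2.4]
t 23.40 yaw -4.13 z 0.1441 Mz -0.134 e6 0.428 F [-1.5  3.2  1.8]
t 23.52 yaw 0.87 z 0.1443 Mz -0.156 e6 0.421 F [-1.4  3.7  1.5]
t 23.65 yaw 5.86 z 0.1444 Mz -0.195 e6 0.413 F [-1.6  3.2  0.6]
t 23.77 yaw 10.86 z 0.1446 Mz -0.186 e6 0.406 F [-0.4  3.2 -0.2]
t 23.90 yaw 15.86 z 0.1448 Mz -0.193 e6 0.399 F [-0.4  3.5 -0.2]
t 24.02 yaw 20.86 z 0.1449 Mz -0.191 e6 0.392 F [ 0.1  3.  -0.3]
t 24.15 yaw 25.86 z 0.1451 Mz -0.179 e6 0.385 F [ 1.   2.3 -0.3]
t 24.27 yaw 30.85 z 0.1452 Mz -0.133 e6 0.377 F [ 1.1  2.1 -0.7]
t 24.40 yaw 35.85 z 0.1454 Mz -0.197 e6 0.371 F [ 1.6  2.7 -1.2]
t 24.52 yaw 40.85 z 0.1456 Mz -0.216 e6 0.365 F [ 1.4  1.7 -1.9]
t 24.65 yaw 45.85 z 0.1457 Mz -0.223 e6 0.365 F [ 1.4  2.2 -1.6]
```

```bash
python3 -m crank '[[-0.02,0,0,-5,0,0,0]]'>/dev/null; python3 t.py
python3 -m crank '[[-0.02,0,0,-5,0,0,0]]'>/dev/null; python3 t.py
for k in 1 2 3 4 5 6; do python3 -m crank '[[0.02,0,0,5,0,0,0]]'>/dev/null; python3 t.py; done
```

```text
t 24.77 yaw 50.85 z 0.1459 Mz -0.181 e6 0.365 F [ 1.6  3.  -2.2]
t 24.90 yaw 55.84 z 0.1461 Mz -0.216 e6 0.365 F [ 1.5  3.6 -1.1]
t 25.02 yaw 50.64 z 0.1460 Mz 0.186 e6 -0.620 F [ 0.9  3.1 -1.5]
t 25.15 yaw 45.59 z 0.1457 Mz 0.19 e6 -0.384 F [ 1.2  3.7 -1.4]
t 25.27 yaw 40.60 z 0.1456 Mz 0.19 e6 -0.381 F [ 2.4  3.5 -0.9]
t 25.40 yaw 35.60 z 0.1454 Mz 0.249 e6 -0.376 F [ 0.1  2.8 -0.8]
t 25.52 yaw 30.60 z 0.1452 Mz 0.231 e6 -0.369 F [ 0.7  3.1 -0.6]
t 25.65 yaw 25.60 z 0.1451 Mz 0.189 e6 -0.361 F [0.3 2.1 0.7]
```

Both directions put first touch at tool yaw 39.5°, where the effort curve goes flat, i.e. a nut angle of about 2.19 rad. The middle of the finger-tight band is 85° past that, at yaw -45.5°, so 71° more from here.

```bash
python3 -m crank '[[0.03,0,0,8,0,0,0],[0.06,0,0,16,0,0,0],[0.09,0,0,24,0,0,0],[0.12,0,0,32,0,0,0],[0.15,0,0,40,0,0,0]]'>/dev/null; python3 t.py
python3 -m crank '[[0.03,0,0,8,0,0,0],[0.06,0,0,16,0,0,0],[0.08,0,0,21,0,0,0]]'>/dev/null; python3 t.py
for k in 1 2; do python3 -m crank '[[0.02,0,0,5,0,0,0]]'>/dev/null; python3 t.py; done
for k in 1 2; do python3 -m crank '[[0,0,0,-4,0,0,0]]'>/dev/null; python3 t.py; done
for k in 1 2; do python3 -m crank '[[0,0,0,4,0,0,0]]'>/dev/null; python3 t.py; done
python3 -m crank '[[0,0,0,0,0,0,0]]'>/dev/null; python3 t.py
```

```text
t 26.27 yaw -14.48 z 0.1438 Mz 0.253 e6 -0.645 F [-2.3  5.   3. ]
t 26.65 yaw -35.40 z 0.1431 Mz 0.345 e6 -0.192 F [-4.8  4.3  4.3]
t 26.77 yaw -40.38 z 0.1430 Mz 0.342 e6 -0.258 F [-5.1  4.   4.2]
t 26.90 yaw -45.37 z 0.1428 Mz 0.375 e6 -0.251 F [-5.1  4.1  4.6]
t 27.02 yaw -41.19 z 0.1429 Mz -0.038 e6 0.584 F [-4.6  4.1  5.2]
t 27.15 yaw -37.16 z 0.1430 Mz -0.079 e6 0.366 F [-5.1  3.7  6.1]
t 27.27 yaw -41.31 z 0.1429 Mz 0.313 e6 -0.332 F [-4.8  4.2  5.3]
t 27.40 yaw -45.34 z 0.1428 Mz 0.423 e6 -0.138 F [-4.1  4.4  4.2]
t 27.52 yaw -45.26 z 0.1428 Mz 0.132 e6 0.186 F [-4.8  4.6  4.8]
```

The mean torque felt is about 0.14 N m, inside the finger-tight band. Letting go and lifting clear.

```bash
python3 -m crank '[[0,0,0,0,0,0,1.8],[0,0,0,0,0,0,1.8],[0,0,0,0,0,0,1.8],[-2,0,0,0,0,0,1.8],[-5,0,0,0,0,0,1.8]]'
python3 -m crank '[[-5,0,0,0,0,0,1.8],[-5,0,0,0,0,0,1.8]]'
python3 -c "
from h import *
plan([.46,.30,.25],-45)"
```

```text
clock: 28.15
position: [0.5082, 0.0547, 0.1912]
ee_rot: [0.652, 0.272, 0.653, -0.273]
contact_force: [0.0, -0.9, -0.1]
width: 0.0181
clock: 28.4
position: [0.5116, 0.0546, 0.2455]
ee_rot: [0.656, 0.273, 0.65, -0.271]
contact_force: [1.0, -0.7, -0.6]
width: 0.0185
t 28.40 pos [0.5116 0.0546 0.2455] xdir [ 0.009 -0.001 -1.   ] jawyaw -45.26 w 18.5mm q6 0.761 F [ 1.03 -0.71 -0.6 ] M [-0.018  0.045 -0.052]
row [-0.51, 13.61, -21.05] [-0.26, 0.39, -0.34] ->yaw -45.0
```

```bash
python3 -m crank '[[-0.5,3.4,-5.2,0,0,0,1.8],[-0.5,6.8,-10.5,0,0,0,1.8],[-0.5,10.2,-15.8,0,0,0,1.8],[-0.5,13.6,-21,0,0,0,1.8],[-0.5,13.6,-21,0,0,0,1.8]]'
python3 - <<'E'
from h import *
im=eyes.get_image('top')
cv2.imwrite('pics/t9.png',cv2.resize(im['color'][125:270,215:370],None,fx=4,fy=4,interpolation=cv2.INTER_CUBIC))
W=cloud(im); W0=np.load("pics/W0.npy")
p=W[125:270,205:370].reshape(-1,3);p=p[np.isfinite(p).all(1)]
q=p[:,:2]-STUD; L=np.stack([q@ex,q@ey],1); z=p[:,2]
b=(np.hypot(*L.T)<.027)&(z>.150)&(z<.19)
u,s,vt=np.linalg.svd(L[b]-L[b].mean(0)); d=np.degrees(np.arctan2(vt[0][1],vt[0][0])); print("blade in shaker",d,"theta",(-90-d)%180+180, L[b].mean(0),np.median(z[b]))
a=(L[:,0]>.03)&(L[:,0]<.065)&(abs(L[:,1])<.012)&(z>.12)&(z<.142); print("arm z",np.median(z[a]),a.sum())
k=(z>.145)&(L[:,0]>.09)&(L[:,0]<.12)&(abs(L[:,1])<.03); print("knob",L[k].mean(0))
def c(W,x0,x1,y0,y1,lo,hi):
    s=W[125:270,215:370][y0//4:y1//4,x0//4:x1//4].reshape(-1,3); s=s[np.isfinite(s).all(1)]; s=s[(s[:,2]>lo)&(s[:,2]<hi)]; return s.mean(0).round(4)
for n,a in dict(jl=(30,205,270,450,.155,.175),jr=(345,500,350,530,.155,.175),t1=(360,415,165,215,.17,.22),t2=(416,465,165,230,.17,.22),t3=(395,450,245,305,.17,.22)).items(): print(n,c(W0,*a),c(W,*a))
E
```

```text
clock: 29.02
position: [0.4558, 0.3035, 0.2451]
ee_rot: [0.653, 0.27, 0.654, -0.27]
contact_force: [0.6, -1.5, -0.0]
width: 0.0176
blade in shaker -119.40715229354562 theta 209.4071522935456 [-0.00096479 -0.00089445] 0.16126588986006385
arm z 0.12640941861015165 241
knob [ 0.10465859 -0.00018419]
jl [0.5126 0.1223 0.1594] [0.5126 0.1223 0.1595]
jr [ 0.4772 -0.0043  0.1596] [ 0.4771 -0.0042  0.1596]
t1 [0.5802 0.0053 0.1829] [0.5802 0.0053 0.183 ]
t2 [ 0.5743 -0.0158  0.183 ] [ 0.5744 -0.0157  0.1826]
t3 [ 0.5436 -0.0074  0.183 ] [ 0.5436 -0.0075  0.1828]
```

View pics/t9.png

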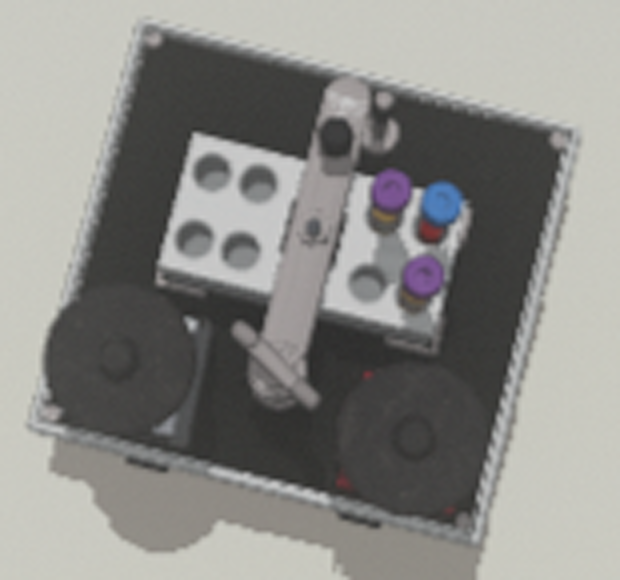

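Everything stands where it was, the arm lies at the post (380,120), and the nut reads 209°. I'll compare the arm's angle precisely before and after tightening.

Run:
```python
from h import *
im2=eyes.get_image('top'); im3=eyes.get_image('top')
for n,ims in (("before",[dict(np.load('pics/top4.npz'))]),("after",[im2,im3])):
  for im in ims:
    W=cloud(im); p=W[125:270,205:370].reshape(-1,3);p=p[np.isfinite(p).all(1)]
    q=p[:,:2]-STUD; L=np.stack([q@ex,q@ey],1); z=p[:,2]
    zt=np.median(z[(L[:,0]>.03)&(L[:,0]<.06)&(abs(L[:,1])<.008)&(z>.12)&(z<.142)])
    xs=[];ys=[]
    for lo in np.arange(.03,.12,.004):
        m=(L[:,0]>lo)&(L[:,0]<lo+.004)&(abs(L[:,1])<.015)&(z>zt-.004)
        if .084<lo<.116: continue   # knob, post
        xs.append(lo+.002); ys.append((np.quantile(L[m][:,1],.02)+np.quantile(L[m][:,1],.98))/2)
    c=np.polyfit(xs,ys,1); k=(z>zt+.018)&(L[:,0]>.09)&(L[:,0]<.12)&(abs(L[:,1])<.015)
    P=(z>.12)&(np.hypot(L[:,0]-.128,L[:,1]+.0165)<.012)
    print(n,"slope rad",c[0].round(4),"y at 0.1",np.polyval(c,.1).round(5),"knob",L[k].mean(0).round(4),k.sum(),"post",L[P].mean(0).round(4))
```

```text
before slope rad -0.0041 y at 0.1 -0.00051 knob [ 0.1047 -0.0006] 62 post [ 0.1263 -0.0134]
after slope rad -0.0024 y at 0.1 -0.00029 knob [ 0.1045 -0.0002] 67 post [ 0.1262 -0.0137]
after slope rad -0.0028 y at 0.1 -0.00029 knob [ 1.046e-01 -1.000e-04] 66 post [ 0.1261 -0.0137]
```

```bash
python3 -c "
from h import *
status(); print(manip.sign_off())"
```

```text
t 29.18 pos [0.4573 0.299  0.2455] xdir [-0.001 -0.002 -1.   ] jawyaw -45.24 w 17.9mm q6 1.242 F [ 0.66 -0.21  0.4 ] M [-0.068 -0.025 -0.039]
the job is handed in; nothing more can be done
None
```

The tube block is clamped finger-tight, and I handed the job in at 29.2 s with the gripper open and well clear of everything.

- **Arm:** I swung the hold-down arm across by its knob until it met the stop post, with about 17 N felt at the end. It reads within 0.003 rad of straight. The knob reads 0.2 to 0.5 mm further from the post than before tightening. That is about the camera error, and I did not push it again.
- **Nut:** I ran it down in two arcs. The pad first touched at about 2.19 rad, seen in both directions as the point where the wrist joint's effort changes slope. I backed off past that point once to find it, then ran down again. The nut ended at 3.65 rad in the last picture, about 1.46 rad past touch, or roughly 51 N.
- **Torque:** The mean felt at the end was about 0.14 to 0.15 N m, inside the band. That reading is noisy. An earlier check at nearly the same angle gave 0.11, right at the lower edge, so I trusted the touch point more than the torque.
- **Surroundings:** Both jars and all three tubes are within 0.4 mm of where they started. The block looks unmoved in the picture.

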